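# Stir the finishing chunks in the tub

### The arm

A 7-joint arm with a two-finger parallel gripper is mounted at the origin on the work surface. World frame = base frame: x ahead of the robot, y to its left, z up, the work surface at z = 0. Lengths are in m, angles in rad, forces in N, time in s.
With the tool pointing down it reaches from about 0.4 to 0.875 m from the base axis. Payload 4.4 kg.
Tool frame: the origin (TCP) lies at the very end of the fingers, on their centre line; the grasp point (between the pads) lies 19 mm behind it; y points along the fingers, z is the direction in which the jaws open and shut, and the axes are right-handed (so a half turn about y gives the same grasp; the last joint's range is limited). The gripper opens to 85 mm and grips with 20 to 120 N. Pads are 22 mm wide; open, the fingers measure 114 mm over their backs; the gripper's body (76 mm by 85 mm) begins 54 mm behind the grasp point. The pads swing forward as they close: fully open they stand 13 mm farther back than shut.
Start: joints at [1.211, 0.628, 0.038, 1.517, -0.027, 0.996, -0.02], TCP at [0.188, -0.622, 0.231] pointing down, gripper open.
Joint ranges: [-3.06, 3.06], [-0.37, 2.12], [-1.25, 1.32], [0.18, 2.47], [-1.1, 4.24], [0.23, 1.98], [-2.94, 2.94]. Speed limits (rad/s): [2.57, 2.57, 3.14, 3.14, 3.14, 3.14, 3.14].

### API

Orientations are given as a unit quaternion [w, x, y, z].
In Python, from plant import monitor, get_image, camera_params, r gives the robot as it stands. The module is installed in compiled form; this text tells all that it offers.
- The arm moves only by the shell command python3 -m jog 'ROWS'. ROWS is JSON, a list that holds one entry, the list of rows, each a list of 7 numbers: the shift along the world's x, y, z in mm, then the turn, a rotation vector about the world's x, y, z in rad, then the opening, from 0 (shut) to 1 (fully open). A call has 1 to 20 rows; each row shifts and turns the pose as measured when the row begins; what a row does not reach is not made up. A row lasts 1/8 s, in which the tool goes at most 62.5 mm and 10.7 degrees, less where a joint would pass 70% of its speed; a pose out of reach is approached as far as the arm can. A call with a gripper value outside its range is refused whole. The fingers move at their own pace and stop on an object; the grip force is fixed at half the most. Time passes only in rows, so rows that do not move let the fingers close. It gives the time, the measured TCP pose, the force and the opening at its end, in the units of the state.
- monitor.read_state(): the state, without advancing time (a new reading comes with each control period).
- get_image(name): name is "scene" or "top" or "wrist"; returns the picture (384x512x3 uint8, red, green, blue); there is no depth.
- camera_params(name): a dict with "K" (3x3 intrinsics, pixels), "R" (3x3) and "t" (3): a world point X has camera coordinates R X + t; the wrist camera has in their place "tool_from_camera" (4x4, takes a point from camera to tool coordinates, whose origin is the TCP and whose axes are the tool frame's). Camera axes: x right, y down, z forward; pixel columns grow to the right and rows downward; lengths in m; the calibration is good to about 2 mm. A picture is of the moment at which its call begins: read the wrist's pose just before it. camera_params takes no time and is no camera call.
- r.close_job(): hands the job in, once; it reports no verdict.
The state is a dict: "time_s": time; "q": joint angles; "qd": joint speeds; "joint_efforts": joint torques, N m; "position": TCP position; "ee_rot": TCP orientation; "wrist_force": force on the tool from outside, world axes, zero at the start; "torque": the same for the moment, N m; "width": finger opening in m.
Only numpy, scipy, OpenCV 4.12 (cv2) and the standard library are available. Lean on these libraries where they do the work, as an engineer would, in place of code of your own. Each camera call takes 0.05 s, during which the arm holds its last target. There are 200 camera calls.

### The job

The blue and the white finishing pieces in the orange tub lie in two separate rows: take the stirrer from its rack and, with its tip down among the pieces near the bottom, stir clockwise (seen from above) right round the tub, about two rounds or as many as it takes, until both halves of the tub, on either side of the black line across its floor, clearly hold blue as well as white pieces. Keep every piece in the tub, then hang the stirrer back in the rack's slot, upright with its collar resting on the fork, and let go. Do not disturb the valve, the carton or the oil bottle.

Things in the scene. Friction and masses are not known exactly. Their poses are not given: they have to be found in the camera images.
- tub: Fixed tub: orange bowl on a grey foot 172 mm across. Origin: centre of its underside, z up along the bowl's axis. Flat inner floor at z = 46 mm, rim at z = 110 mm, wall 5 mm, inner radius 67 mm (floor) to 69 mm (rim). A painted black line 6 mm wide crosses the floor along its x axis (y = 0). At the start the blue pieces lie in a row at its y = +26 mm, the white at y = -26 mm.
- rack: Fixed fork rack: dark foot plate 110 x 80 x 8 mm, blue upright on its +x side, steel fork on top, 8 mm thick, upper face at z = 120 mm, prongs 15 mm wide. The slot between them is 20 mm wide, open towards the rack's -x (open end at x = -35 mm, closed end at x = +12 mm). Origin: on the bench, under the stirrer's place in the slot.
- rack_slot (a point): The stirrer's place in the rack: middle of the slot, on the fork's upper face (120 mm above the bench).
- stirrer: Loose stirrer, 162 mm long, 0.12 to 0.22 kg, hanging upright by its collar in the rack. Origin: lower end (tip) of the rod; z along the rod, up to the handle. Steel rod 14 mm in diameter up to z = 100 mm, collar 36 mm in diameter at z = 100 to 106 mm, yellow square handle 24 x 24 mm, faces square to x and y, from z = 106 to 162 mm.
- stirrer_collar (a point): Underside of the stirrer's collar, on the rod's axis, 100 mm above its tip.
- valve: Bystander: steel engine valve standing on its head, head 38 mm in diameter, stem 8 mm, 100 mm high. Origin: centre of its underside.
- carton: Bystander: red carton with a white band, 70 x 100 x 45 mm. Origin: centre of its underside.
- oil: Bystander: white oil bottle with yellow label and red cap, 56 mm in diameter, 130 mm high. Origin: centre of its underside.
- blue0: Blue finishing piece: short round chunk 24 mm in diameter, 20 mm high, 16 g, loose on the tub's floor. Origin: its centre; z along its axis, up at the start.
- blue1: Blue finishing piece: short round chunk 24 mm in diameter, 20 mm high, 16 g, loose on the tub's floor. Origin: its centre; z along its axis, up at the start.
- blue2: Blue finishing piece: short round chunk 24 mm in diameter, 20 mm high, 16 g, loose on the tub's floor. Origin: its centre; z along its axis, up at the start.
- blue3: Blue finishing piece: short round chunk 24 mm in diameter, 20 mm high, 16 g, loose on the tub's floor. Origin: its centre; z along its axis, up at the start.
- white0: White finishing piece: short round chunk 24 mm in diameter, 20 mm high, 16 g, loose on the tub's floor. Origin: its centre; z along its axis, up at the start.
- white1: White finishing piece: short round chunk 24 mm in diameter, 20 mm high, 16 g, loose on the tub's floor. Origin: its centre; z along its axis, up at the start.
- white2: White finishing piece: short round chunk 24 mm in diameter, 20 mm high, 16 g, loose on the tub's floor. Origin: its centre; z along its axis, up at the start.
- white3: White finishing piece: short round chunk 24 mm in diameter, 20 mm high, 16 g, loose on the tub's floor. Origin: its centre; z along its axis, up at the start.

How it is judged:
By the outcome, as a careful person would: the job done as asked, in the order asked, and still so for the second after the job is handed in, with the robot touching nothing.
It also fails if it takes over 69 s, if anything falls off the work surface, if the arm or the gripper's body presses on something with over 40 N, if the wrist force passes 120 N, or if a joint passes its speed limit or range.

## Working session

There is one attempt and no reset: what is moved stays moved. The work goes in short steps, Python scripts to look and compute and a shell command to move; the robot and the scene stay as the last step left them, time stands still between calls to the robot, and variables do not carry over. Pictures are saved under pics/ and viewed, and the job is handed in when it is done.

```bash
mkdir -p pics
cat > h.py <<'E'
import numpy as np, cv2
from plant import monitor,get_image,camera_params,r
def snap(name,fn):
    im=get_image(name); cv2.imwrite('pics/'+fn,im[:,:,::-1]); return im
def ray(name,u,v,z):
    c=camera_params(name); K,R,t=map(np.array,(c['K'],c['R'],c['t']))
    d=R.T@np.linalg.inv(K)@[u,v,1]; o=-R.T@t
    return o+d*(z-o[2])/d[2]
def proj(name,X):
    c=camera_params(name); p=np.array(c['K'])@(np.array(c['R'])@np.array(X)+np.array(c['t'])); return p[:2]/p[2]
E
python3 - <<'E'
from h import *
s=monitor.read_state(); print({k:np.round(v,3) for k,v in s.items()})
for n in('scene','top'): snap(n,n+'0.png'); c=camera_params(n); print(n,c['K'],-np.array(c['R']).T@np.array(c['t']))
E
```

```text
{'time_s': np.float64(0.0), 'q': array([ 1.211,  0.629,  0.038,  1.518, -0.027,  0.996, -0.02 ]), 'qd': array([ 0.001,  0.001, -0.001, -0.002, -0.   ,  0.   ,  0.   ]), 'joint_efforts': array([ 0.0000e+00, -5.6342e+01,  1.2260e+00, -1.9345e+01,  1.1000e-02,
        1.0000e-02,  0.0000e+00]), 'position': array([ 0.188, -0.621,  0.23 ]), 'ee_rot': array([ 0.103, -0.104,  0.7  , -0.699]), 'wrist_force': array([0.833, 0.134, 0.888]), 'torque': array([ 0.036, -0.001,  0.   ]), 'width': np.float64(0.085)}
scene [[353.84595943   0.         255.16619617]
 [  0.         353.84595943 190.81374025]
 [  0.           0.           1.        ]] [1.17303734 0.03990614 0.50803608]
top [[378.47841677   0.         252.55465223]
 [  0.         378.47841677 194.91703031]
 [  0.           0.           1.        ]] [ 0.5265034  -0.01103528  0.82119167]
```

View pics/scene0.png

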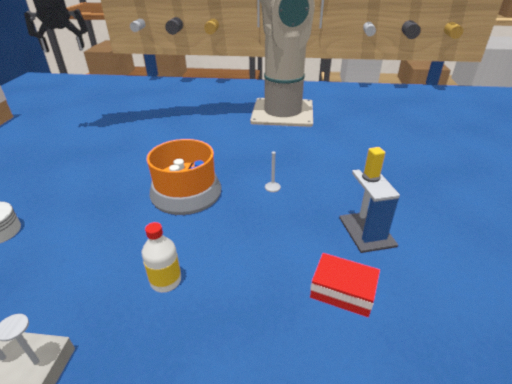

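View pics/top0.png

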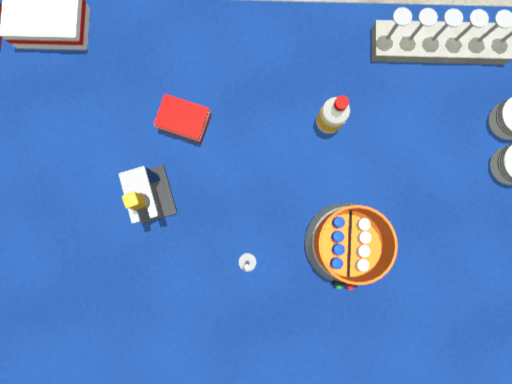

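Run:
```python
import cv2,numpy as np
t=cv2.imread('pics/top0.png'); s=cv2.imread('pics/scene0.png')
z=lambda im,x,y,w,h,k:cv2.resize(im[y:y+h,x:x+w],None,fx=k,fy=k,interpolation=cv2.INTER_CUBIC)
cv2.imwrite('pics/ca.png',np.hstack([z(t,110,150,70,80,5),z(t,300,195,105,100,4)[:400]]))
cv2.imwrite('pics/cb.png',z(s,335,140,70,115,5))
```

```text
(no output)
```

View pics/ca.png

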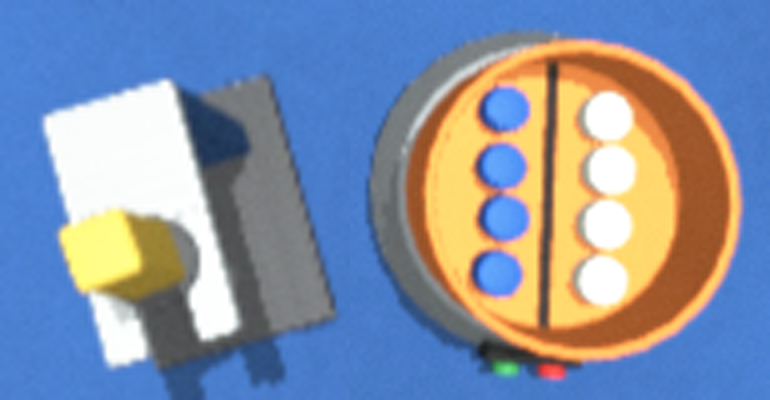

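View pics/cb.png

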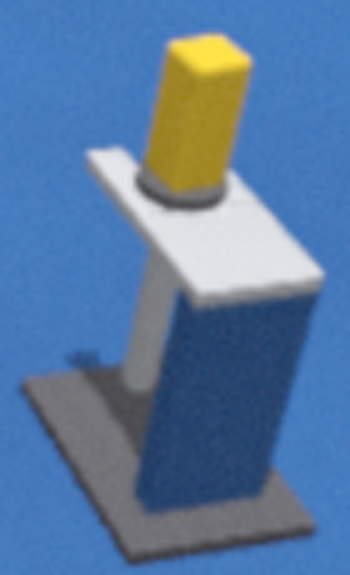

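Run:
```python
from h import *
A=lambda u,v:(110+u/5,150+v/5); B=lambda u,v:(300+(u-350)/4,195+v/4); S=lambda u,v:(335+u/5,140+v/5)
T=lambda p,z:np.round(ray('top',*p,z)[:2]*1000,1); C=lambda p,z:np.round(ray('scene',*p,z)[:2]*1000,1)
print('fork',[T(A(*p),.12) for p in((44,118),(172,82),(240,330),(110,365))])
print('fork scene',[C(S(*p),.12) for p in((87,150),(122,148),(325,275),(195,297))])
print('foot',[T(A(*p),.008) for p in((265,75),(335,318))],[C(S(*p),.008) for p in((22,383),(130,557),(315,528))])
print('htop',[T(A(*p),.182) for p in((60,234),(122,210),(142,268),(77,292))])
print('htopscene',[C(S(*p),.182) for p in((168,42),(222,35),(252,60),(205,73))], C(S(182,190),.126))
print('rim',[T(B(*p),.11) for p in((404,190),(740,200),(590,40),(572,361))])
print('line',[T(B(*p),.046) for p in((553,62),(545,327))])
print('blue',[T(B(*p),.066) for p in((505,109),(502,165),(502,217),(497,273))],'white',[T(B(*p),.066) for p in((606,116),(609,170),(606,223),(602,280))])
print('valve',T((248,262),.005),T((248,266),.1),'oil',T((342,103),.13))
```

```text
fork [array([623.3, 240.7]), array([638.1, 193.5]), array([546. , 163.7]), array([531.9, 211.1])]
fork scene [array([550.2, 164.3]), array([547.3, 178.5]), array([627.9, 241.2]), array([646.1, 192.1])]
foot [array([660., 186.]), array([555.3, 151.1])] [array([564.7, 151.6]), array([666.4, 184.9]), array([642.9, 259.3])]
htop [array([575.2, 210.7]), array([583.9, 190.2]), array([564.4, 182.4]), array([555.7, 203.9])]
htopscene [array([570.7, 182.6]), array([563.3, 203.5]), array([581.5, 211.2]), array([592.9, 192.5])] [585.3 195.5]
rim [array([ 504.2, -126.1]), array([ 503.4, -282.8]), array([ 576.4, -212.9]), array([ 427.7, -204.5])]
line [array([ 569.2, -212.1]), array([ 435.3, -208.3])]
blue [array([ 544. , -183.1]), array([ 516.3, -181.7]), array([ 490.7, -181.8]), array([ 463.3, -179.5])] white [array([ 541.8, -233.4]), array([ 515.1, -234.8]), array([ 489.1, -233.3]), array([ 461.2, -231.3])]
valve [456.1  -4. ] [456.9  -5. ] oil [ 765.8 -173.6]
```

```bash
cat >> h.py <<'E'
from scipy.spatial.transform import Rotation as Ro
def tool(): 
    s=monitor.read_state(); q=s['ee_rot']; return s,Ro.from_quat([q[1],q[2],q[3],q[0]])
E
python3 - <<'E'
from h import *
s,R=tool(); print(R.as_matrix().round(3))
print(camera_params('wrist'))
for n in range(-1,3): # wanted jaw dir
  a=0.32+n*np.pi/2
  zt=np.array([np.cos(a),np.sin(a),0]); yt=np.array([0,0,-1.]); M=np.c_[np.cross(yt,zt),yt,zt]
  print(n,(Ro.from_matrix(M)*R.inv()).as_rotvec().round(3))
E
```

```text
[[-0.957 -0.001  0.29 ]
 [-0.29   0.002 -0.957]
 [ 0.    -1.    -0.002]]
{'K': array([[304.07063732,   0.        , 258.14662776],
       [  0.        , 304.07063732, 192.22396759],
       [  0.        ,   0.        ,   1.        ]]), 'tool_from_camera': array([[ 5.17056297e-04,  9.58288884e-01,  2.85800889e-01,
        -7.31821327e-02],
       [ 3.15127797e-04, -2.85801069e-01,  9.58288918e-01,
        -1.43476433e-01],
       [ 9.99999817e-01, -4.05425515e-04, -4.49758707e-04,
        -4.27536778e-04],
       [ 0.00000000e+00,  0.00000000e+00,  0.00000000e+00,
         1.00000000e+00]])}
-1 [-0.002 -0.001  0.026]
0 [-1.000e-03 -2.000e-03  1.597e+00]
1 [-1.000e-03  2.000e-03 -3.115e+00]
2 [-2.000e-03  1.000e-03 -1.545e+00]
```

```bash
python3 -m jog '[[[25,54,1,0,0,0,1],[25,54,1,0,0,0,1],[25,54,1,0,0,0,1],[25,54,1,0,0,0,1],[25,54,1,0,0,0,1],[25,54,1,0,0,0,1],[25,54,1,0,0,0,1],[25,54,1,0,0,0,1],[25,54,1,0,0,0,1],[25,54,1,0,0,0,1],[25,54,1,0,0,0,1],[25,54,1,0,0,0,1],[25,54,1,0,0,0,1],[25,54,1,0,0,0,1],[25,54,1,0,0,0,1],[10,20,0,0,0,0,1]]]'
```

```text
time_s: 2.1
position: [0.577, 0.2359, 0.2418]
ee_rot: [0.101, -0.102, 0.7, -0.699]
wrist_force: [0.6, -0.1, -0.4]
width: 0.0853
```

```bash
python3 -m jog '[[[-5,-38,5,0,0,0.03,1],[0,0,0,0,0,0,1]]]'
python3 - <<'E'
from h import *
s,R=tool(); print(s['position'].round(4),R.as_matrix().round(3),s['time_s']); snap('wrist','w0.png'); snap('top','t1.png'); np.savez('w0.npz',p=s['position'],R=R.as_matrix())
E
```

```text
time_s: 2.35
position: [0.5717, 0.2003, 0.245]
ee_rot: [0.113, -0.116, 0.698, -0.697]
wrist_force: [-0.1, 0.1, 0.6]
width: 0.0853
[0.5717 0.2003 0.245 ] [[-0.948 -0.005  0.319]
 [-0.319  0.001 -0.948]
 [ 0.004 -1.    -0.003]] 2.35
```

View pics/w0.png

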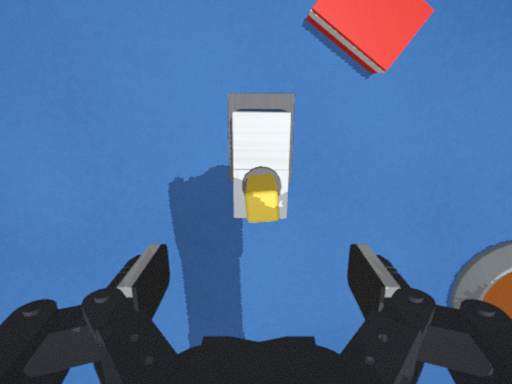

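Run:
```python
import cv2
t=cv2.imread('pics/w0.png'); cv2.imwrite('pics/cc.png',cv2.resize(t[85:230,215:305],None,fx=4,fy=4,interpolation=cv2.INTER_CUBIC))
```

```text
(no output)
```

View pics/cc.png

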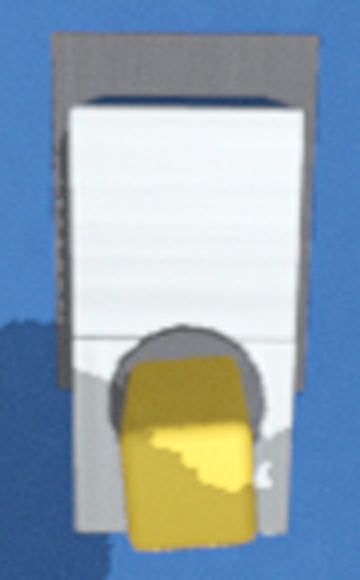

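```bash
cat >> h.py <<'E'
def wray(u,v,z,p,R):
    c=camera_params('wrist'); X=np.array(c['tool_from_camera']); d=R@X[:3,:3]@np.linalg.inv(c['K'])@[u,v,1]; o=p+R@X[:3,3]
    return (o+d*(z-o[2])/d[2])[:2]*1000
E
python3 - <<'E'
from h import *
w=np.load('w0.npz'); p,R=w['p'],w['R']
W=lambda u,v,z:wray(215+u/4,85+v/4,z,p,R)
f=np.array([W(*q,.12) for q in((70,105),(303,108),(288,533),(75,530))]); print('fork',f.round(1)); d=f[0]+f[1]-f[2]-f[3]; print(np.arctan2(d[1],d[0]),'slot',(f[2]+f[3])/2+35*d/np.linalg.norm(d))
h=np.array([W(*q,.182) for q in((120,432),(250,428),(257,540),(133,550))]); print('h',h.round(1),h.mean(0)); d=h[0]+h[1]-h[2]-h[3]; e=h[0]+h[3]-h[1]-h[2];print(np.arctan2(d[1],d[0]),np.arctan2(-e[0],e[1]))
print('collar L/R', W(112,395,.126),W(266,390,.126))
E
```

```text
fork [[625.8 242.5]
 [641.1 195.2]
 [548.7 164.7]
 [533.4 212.7]]
0.315268112797065 slot [574.32182216 199.58115108]
h [[578.7 213.3]
 [586.8 191.7]
 [567.1 183.3]
 [558.  204.1]] [572.64774197 198.08166009]
0.4096683426207411 0.3842759869954259
collar L/R [569.30071702 214.70681974] [581.36636144 182.50386515]
```

```bash
python3 -m jog '[[[1,-2,-40,0,0,0.065,1],[0,0,-40,0,0,0,1],[0,0,-27,0,0,0,1],[0,0,0,0,0,0,1]]]'
python3 - <<'E'
from h import *
s,R=tool(); print(s['position'].round(4),R.as_matrix().round(3)); snap('wrist','w1.png')
E
```

```text
time_s: 2.95
position: [0.5718, 0.2059, 0.1357]
ee_rot: [0.139, -0.14, 0.696, -0.69]
wrist_force: [-0.5, 0.6, 0.1]
width: 0.0854
[0.5718 0.2059 0.1357] [[-0.922 -0.004  0.387]
 [-0.387  0.008 -0.922]
 [ 0.    -1.    -0.009]]
```

View pics/w1.png

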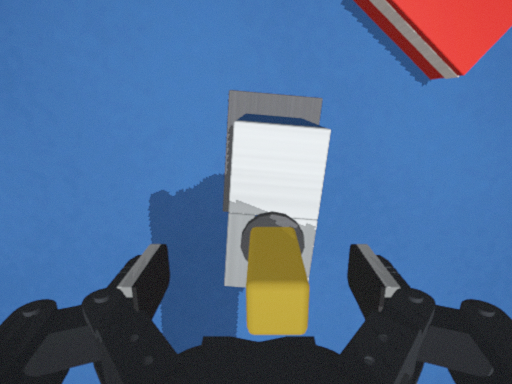

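```bash
python3 -m jog '[[[1,-7,1,0,0,0,1],[0,0,0,0,0,0,1]]]'
python3 - <<'E'
from h import *
s,R=tool(); print(s['position'].round(4)); np.savez('w2.npz',p=s['position'],R=R.as_matrix()); snap('wrist','w2.png')
E
```

```text
time_s: 3.25
position: [0.5755, 0.1998, 0.1407]
ee_rot: [0.142, -0.138, 0.697, -0.69]
wrist_force: [0.4, 0.1, 0.4]
width: 0.0854
[0.5755 0.1998 0.1407]
```

View pics/w2.png

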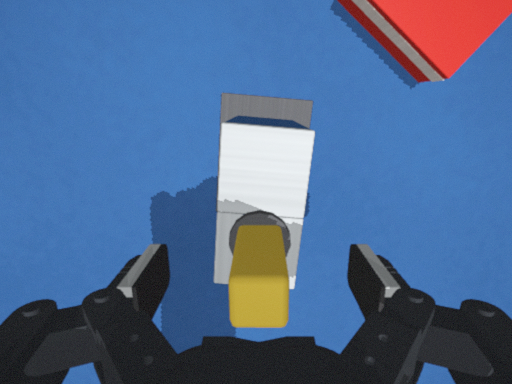

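```bash
python3 -m jog '[[[0,0,0,0,0,0,0],[0,0,0,0,0,0,0],[0,0,0,0,0,0,0],[0,0,0,0,0,0,0],[0,0,0,0,0,0,0],[0,0,0,0,0,0,0],[0,0,0,0,0,0,0],[0,0,0,0,0,0,0]]]'
```

```text
time_s: 4.3
position: [0.5763, 0.2009, 0.1425]
ee_rot: [0.143, -0.137, 0.697, -0.689]
wrist_force: [0.7, 0.1, 0.9]
width: 0.0231
```

```bash
python3 -m jog '[[[0,0,12,0,0,0,0],[0,0,0,0,0,0,0]]]';python3 -m jog '[[[-29,-9,2,0,0,0,0],[-29,-9,2,0,0,0,0],[0,0,0,0,0,0,0]]]'
python3 - <<'E'
from h import *
snap('scene','s1.png')
E
```

```text
time_s: 4.55
position: [0.5758, 0.2009, 0.1547]
ee_rot: [0.142, -0.138, 0.697, -0.689]
wrist_force: [-0.6, 0.7, -1.1]
width: 0.0233
time_s: 4.92
position: [0.5158, 0.1824, 0.1585]
ee_rot: [0.142, -0.138, 0.697, -0.689]
wrist_force: [0.1, 0.7, -1.3]
width: 0.0235
```

View pics/s1.png

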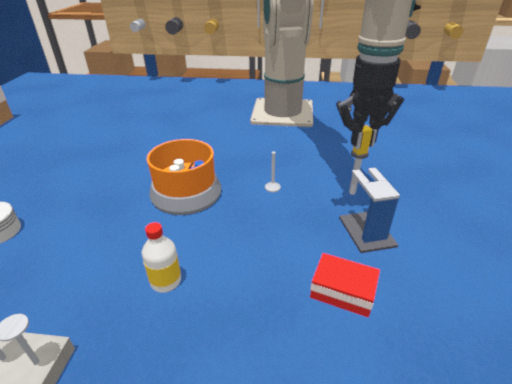

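```bash
python3 -m jog '[[[0,0,58,0,0,0,0],[0,0,58,0,0,0,0],[-5,-49,0,0,0,0,0],[-5,-49,0,0,0,0,0],[-6,-49,0,0,0,0,0],[-6,-49,0,0,0,0,0],[-6,-49,0,0,0,0,0],[-6,-49,0,0,0,0,0],[-6,-49,0,0,0,0,0],[-6,-30,0,0,0,0,0],[0,0,0,0,0,0,0]]]'
python3 - <<'E'
from h import *
s,R=tool(); print(s['position'].round(4),R.as_matrix().round(3)); np.savez('w3.npz',p=s['position'],R=R.as_matrix()); snap('wrist','w3.png');snap('scene','s3.png')
E
```

```text
time_s: 6.35
position: [0.4809, -0.2009, 0.2808]
ee_rot: [0.15, -0.131, 0.696, -0.69]
wrist_force: [0.6, -0.1, -1.5]
width: 0.0233
[ 0.4809 -0.2009  0.2808] [[-0.92   0.024  0.39 ]
 [-0.39   0.014 -0.921]
 [-0.028 -1.    -0.003]]
```

View pics/w3.png

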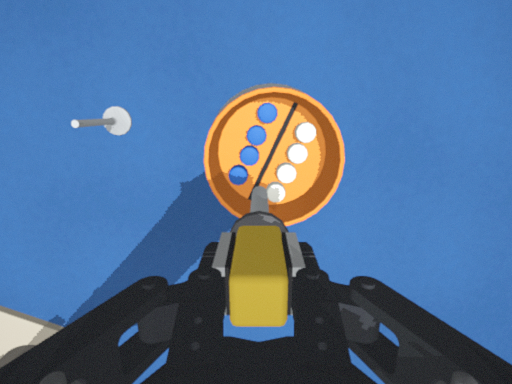

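View pics/s3.png

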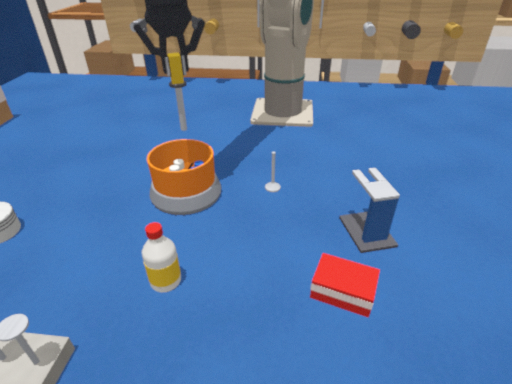

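Run:
```python
from h import *
w=np.load('w3.npz'); p,R=w['p'],w['R']
print('rim',[wray(*q,.11,p,R).round(1) for q in((204,155),(345,155),(275,86),(275,227))])
print('line',[wray(*q,.046,p,R).round(1) for q in((295,104),(251,198))])
print('pcs',np.mean([wray(*q,.066,p,R) for q in((267,113),(257,134),(249,155),(238,174),(306,132),(297,153),(286,173),(276,193))],axis=0))
print('valve',wray(118,121,.003,p,R), 'tip',wray(259,188,.158,p,R))
```

```text
rim [array([ 481.1, -138.3]), array([ 538.4, -273.6]), array([ 572.3, -179.1]), array([ 436.6, -238.8])]
line [array([ 568.5, -210.5]), array([ 439.4, -206.9])]
pcs [ 504.93794099 -207.13434624]
valve [457.44996667  -2.5381863 ] tip [ 482.01982795 -200.26129016]
```

```bash
python3 -m jog '[[[-13,-7,0,-0.014,0.024,0,0],[0,0,0,0,0,0,0]]]'; python3 -c "
from h import *
s,R=tool();print(R.as_matrix()[:,1].round(3))"
```

```text
time_s: 6.7
position: [0.4687, -0.2025, 0.2808]
ee_rot: [0.143, -0.144, 0.693, -0.692]
wrist_force: [0.2, -0.3, -2.6]
width: 0.0231
[-0.001  0.002 -1.   ]
```

```bash
python3 -m jog '[[[0,-6,-30,0,0,0,0],[0,0,-25,0,0,0,0],[0,0,0,0,0,0,0]]]'
```

```text
time_s: 7.08
position: [0.4705, -0.2061, 0.2256]
ee_rot: [0.146, -0.145, 0.692, -0.692]
wrist_force: [0.1, -0.3, -1.5]
width: 0.0234
```

```bash
python3 -m jog '[[[-2,-2,-24,0,0,0,0],[0,0,-23,0,0,0,0],[0,0,0,0,0,0,0]]]'
python3 - <<'E'
from h import *
s,R=tool(); print(s['position'].round(4),R.as_matrix()[:,1].round(3)); snap('wrist','w4.png')
E
```

```text
time_s: 7.45
position: [0.4716, -0.2074, 0.181]
ee_rot: [-0.149, 0.144, -0.691, 0.692]
wrist_force: [0.2, -0.1, -1.2]
width: 0.0232
[ 0.4716 -0.2074  0.181 ] [ 0.008 -0.    -1.   ]
```

View pics/w4.png

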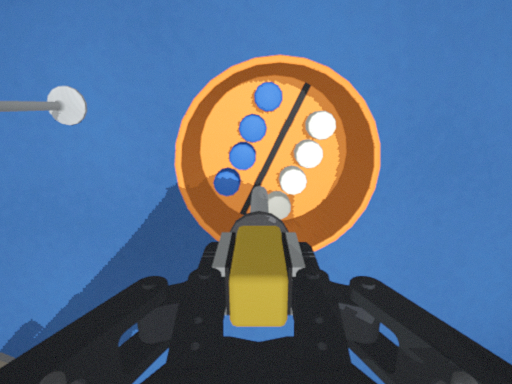

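```bash
python3 -m jog '[[[-3,13,-3,0,0.008,0,0],[8,12,-3,0,0,0,0],[12,8,0,0,0,0,0],[14,3,0,0,0,0,0],[14,-3,0,0,0,0,0],[12,-8,0,0,0,0,0],[8,-12,0,0,0,0,0],[3,-14,0,0,0,0,0]]]'; python3 -c "
from h import *
s,R=tool();print(R.as_matrix()[:,1].round(3),s['position'].round(4)*1000-[504,-208,0])"
```

```text
time_s: 8.5
position: [0.5471, -0.2047, 0.1785]
ee_rot: [-0.149, 0.148, -0.691, 0.692]
wrist_force: [-5.5, 2.3, 0.7]
width: 0.023
[ 0.003 -0.001 -1.   ] [ 43.1   3.3 178.5]
```

```bash
python3 -m jog '[[[-7,-15,-3,0,0,0,0],[-8,-11,-1,0,0,0,0],[-11,-7,0,0,0,0,0],[-13,-3,0,0,0,0,0],[-13,3,0,0,0,0,0],[-11,7,0,0,0,0,0],[-8,11,0,0,0,0,0],[-3,13,0,0,0,0,0]]]'; python3 -c "
from h import *
s,R=tool();print(R.as_matrix()[:,1].round(3),s['position'].round(4)*1000-[504,-208,0]); snap('wrist','w5.png')"
```

```text
time_s: 9.5
position: [0.4704, -0.2086, 0.1756]
ee_rot: [-0.151, 0.144, -0.69, 0.693]
wrist_force: [2.6, 0.0, -1.9]
width: 0.0233
[ 0.011 -0.002 -1.   ] [-33.6  -0.6 175.6]
```

View pics/w5.png

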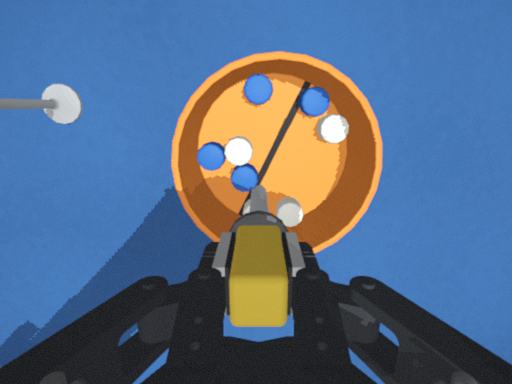

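```bash
python3 -m jog '[[[-3,13,0,0,0.01,0,0],[7,12,0,0,0,0,0],[11,7,0,0,0,0,0],[13,3,0,0,0,0,0],[13,-3,0,0,0,0,0],[11,-7,0,0,0,0,0],[7,-12,0,0,0,0,0],[2,-13,0,0,0,0,0]]]'; python3 -c "
from h import *
s,R=tool();print(R.as_matrix()[:,1].round(3),s['position'].round(4)*1000-[504,-208,0])"
```

```text
time_s: 10.55
position: [0.5328, -0.2022, 0.1738]
ee_rot: [0.146, -0.153, 0.693, -0.689]
wrist_force: [-0.4, -0.8, -2.9]
width: 0.0237
[-0.011  0.004 -1.   ] [ 28.8   5.8 173.8]
```

```bash
python3 -m jog '[[[5,-17,1,0,-0.01,0,0],[-7,-12,0,0,0,0,0],[-11,-8,0,0,0,0,0],[-14,-3,0,0,0,0,0],[-14,3,0,0,0,0,0],[-12,8,0,0,0,0,0],[-8,12,0,0,0,0,0],[-2,13,0,0,0,0,0]]]'; python3 -c "
from h import *
s,R=tool();print(R.as_matrix()[:,1].round(3),s['position'].round(4)*1000-[504,-208,0]); snap('wrist','w6.png')"
```

```text
time_s: 11.55
position: [0.4668, -0.2123, 0.1767]
ee_rot: [-0.15, 0.144, -0.691, 0.692]
wrist_force: [0.2, -0.9, -1.8]
width: 0.0232
[ 0.009 -0.    -1.   ] [-37.2  -4.3 176.7]
```

View pics/w6.png

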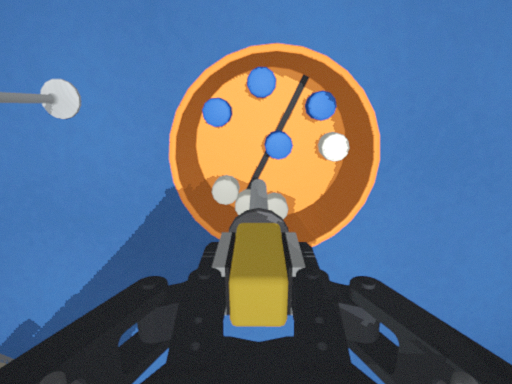

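```bash
python3 -m jog '[[[-1,16,-1,0,0.009,0,0],[9,13,0,0,0,0,0],[12,7,0,0,0,0,0],[13,3,0,0,0,0,0],[13,-3,0,0,0,0,0],[12,-8,0,0,0,0,0],[7,-12,0,0,0,0,0],[2,-13,0,0,0,0,0]]]'; python3 -c "
from h import *
s,R=tool();print(R.as_matrix()[:,1].round(3),s['position'].round(4)*1000-[504,-208,0]);snap('wrist','w7.png')"
```

```text
time_s: 12.6
position: [0.5374, -0.2059, 0.174]
ee_rot: [0.146, -0.151, 0.692, -0.691]
wrist_force: [0.2, -0.5, -1.8]
width: 0.0234
[-0.007  0.001 -1.   ] [ 33.4   2.1 174. ]
```

View pics/w7.png

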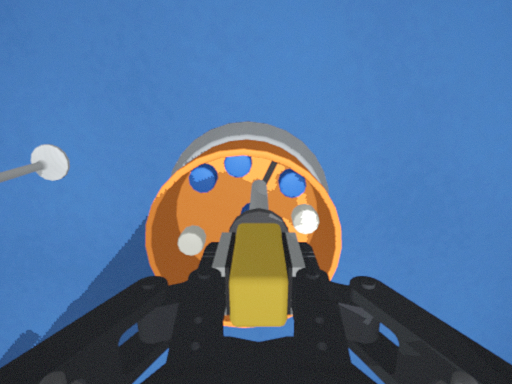

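```bash
python3 -m jog '[[[1,-15,1,0,-0.007,0,0],[-7,-13,0,0,0,0,0],[-11,-8,0,0,0,0,0],[-14,-3,0,0,0,0,0],[-14,3,0,0,0,0,0],[-12,8,0,0,0,0,0],[-8,12,0,0,0,0,0],[-2,13,0,0,0,0,0]]]'; python3 -c "
from h import *
s,R=tool();print(R.as_matrix()[:,1].round(3),s['position'].round(4)*1000-[504,-208,0]); snap('wrist','w8.png')"
```

```text
time_s: 13.65
position: [0.4661, -0.2163, 0.1764]
ee_rot: [-0.148, 0.143, -0.69, 0.694]
wrist_force: [5.8, -0.5, -3.2]
width: 0.0234
[ 0.008 -0.004 -1.   ] [-37.9  -8.3 176.4]
```

View pics/w8.png

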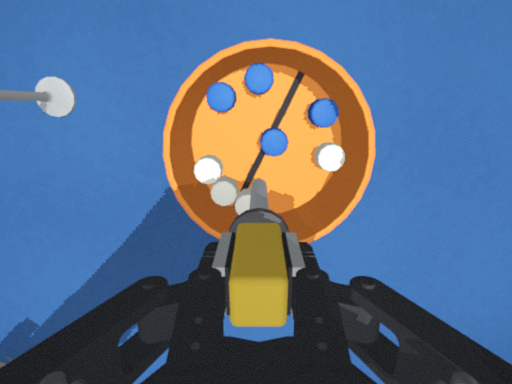

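Run:
```python
from h import *
s,R=tool();p=s['position'];M=R.as_matrix()
for n,q in dict(b0=(259,78),b1=(221,97),b2=(323,112),b3=(274,142),w0=(330,157),w1=(208,170),w2=(224,193),w3=(246,204)).items():
  print(n,(wray(*q,.066,p,M)-[504,-208]).round(0))
print([(wray(*q,.046,p,M)-[504,-208]).round(0) for q in((300,74),(244,188))])
```

```text
b0 [46. 31.]
b1 [21. 53.]
b2 [ 44. -27.]
b3 [ 6. -1.]
w0 [ 14. -49.]
w1 [-38.  41.]
w2 [-52.  21.]
w3 [-53.  -1.]
[array([65.,  1.]), array([-46.,   5.])]
```

```bash
python3 -m jog '[[[3,17,-1,0.004,0.008,0,0],[9,13,0,0,0,0,0],[15,7,0,0,0,0,0],[15,-1,0,0,0,0,0],[3,-11,0,0,0,0,0],[0,-12,0,0,0,0,0],[0,-12,0,0,0,0,0],[-2,-12,0,0,0,0,0],[-2,-9,0,0,0,0,0]]]'; python3 -c "
from h import *
s,R=tool();print(R.as_matrix()[:,1].round(3),s['position'].round(4)*1000-[504,-208,0]); snap('wrist','w9.png');snap('top','t9.png')"
```

```text
time_s: 14.82
position: [0.506, -0.2311, 0.1735]
ee_rot: [0.144, -0.152, 0.695, -0.688]
wrist_force: [-1.5, 0.2, -1.8]
width: 0.0237
[-0.013  0.006 -1.   ] [  2.  -23.1 173.5]
```

View pics/w9.png

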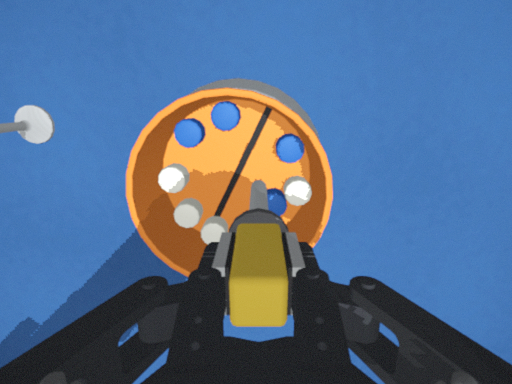

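View pics/t9.png

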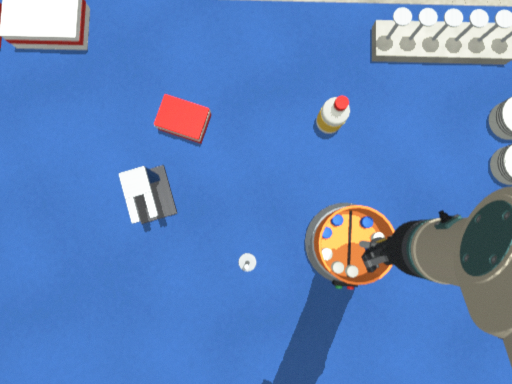

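```bash
python3 -m jog '[[[0,0,35,0,0,0,0],[0,0,40,0,0,0,0],[0,0,35,-0.006,-0.013,0,0],[0,0,0,0,0,0,0]]]'; python3 -c "
from h import *
s,R=tool();print(R.as_matrix()[:,1].round(3),s['position']); snap('wrist','w10.png')"
```

```text
time_s: 15.42
position: [0.5048, -0.2303, 0.2862]
ee_rot: [0.147, -0.148, 0.692, -0.691]
wrist_force: [-0.5, -0.1, -2.4]
width: 0.0234
[-0.001  0.001 -1.   ] [ 0.50482152 -0.23032022  0.28621371]
```

View pics/w10.png

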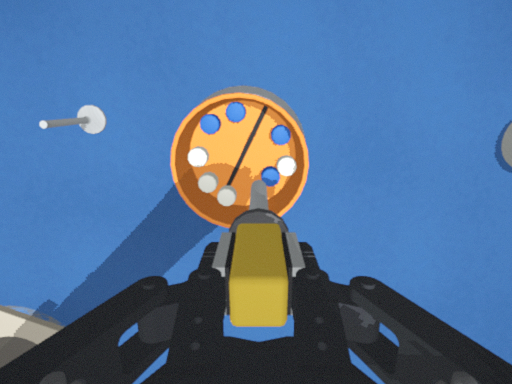

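Run:
```python
from h import *
s,R=tool();p=s['position'];M=R.as_matrix()
im=cv2.imread('pics/w10.png'); cv2.imwrite('pics/cd.png',cv2.resize(im[85:235,165:315],None,fx=4,fy=4,interpolation=cv2.INTER_CUBIC))
im=cv2.imread('pics/t9.png'); cv2.imwrite('pics/ce.png',cv2.resize(im[195:295,300:405],None,fx=5,fy=5,interpolation=cv2.INTER_CUBIC))
for n,q in dict(b0=(236,111),b1=(210,123),b2=(280,134),b3=(270,176),w0=(287,166),w1=(198,157),w2=(207,183),w3=(226,197)).items():
  print(n,(wray(*q,.066,p,M)-[504,-208]).round(0))
print([(wray(*q,.046,p,M)-[504,-208]).round(0) for q in((266,108),(229,187))])
```

```text
b0 [46. 28.]
b1 [21. 50.]
b2 [ 43. -29.]
b3 [ -8. -40.]
w0 [ 12. -53.]
w1 [-22.  49.]
w2 [-48.  27.]
w3 [-55.  -1.]
[array([63., -3.]), array([-48.,   0.])]
```

View pics/cd.png

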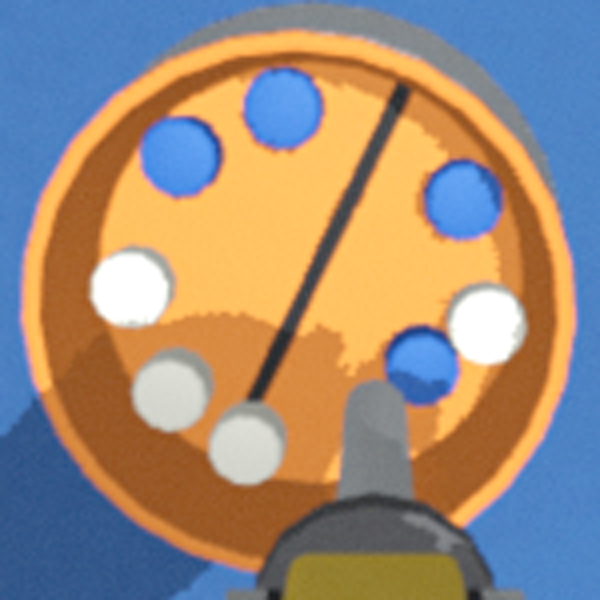

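View pics/ce.png

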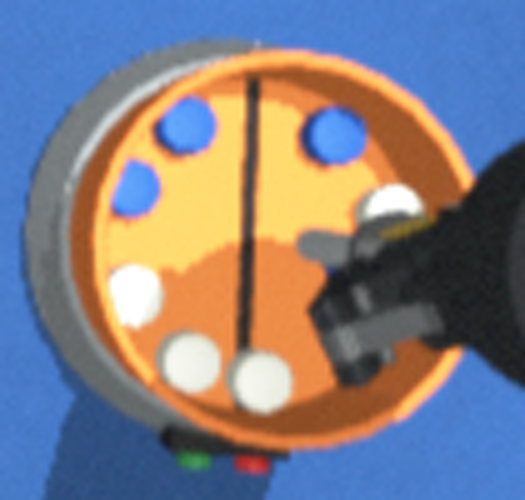

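```bash
python3 -m jog '[[[0,50,0,0,0,0,0],[0,50,0,0,0,0,0],[0,50,0,0,0,0,0],[0,50,0,0,0,0,0],[0,50,0,0,0,0,0],[0,50,0,0,0,0,0],[0,45,0,0,0,0,0],[0,40,0,0,0,0,0],[0,0,0,0,0,0,0]]]'; python3 -c "
from h import *
s,R=tool();M=R.as_matrix();print(M[:,1].round(3),s['position'],np.arctan2(M[0,2],-M[1,2]))"
```

```text
time_s: 16.6
position: [0.4924, 0.1677, 0.2702]
ee_rot: [0.138, -0.158, 0.694, -0.689]
wrist_force: [-0.1, -1.0, -1.5]
width: 0.0235
[-0.03   0.002 -1.   ] [0.49240637 0.1677087  0.27024986] 0.42075769720844863
```

```bash
python3 -m jog '[[[20,10,-40,-0.002,-0.03,-0.02,0],[5,3,-40,0,0,0,0],[0,0,-32,0,0,0,0],[0,0,0,0,0,0,0]]]'; python3 -c "
from h import *
s,R=tool();M=R.as_matrix();print(M[:,1].round(3),s['position'],np.arctan2(M[0,2],-M[1,2])); np.savez('w11.npz',p=s['position'],R=M); snap('wrist','w11.png'); snap('scene','s11.png')
im=cv2.imread('pics/s11.png'); cv2.imwrite('pics/cf.png',cv2.resize(im[90:260,320:420],None,fx=3.5,fy=3.5,interpolation=cv2.INTER_CUBIC))"
```

```text
time_s: 17.1
position: [0.5151, 0.1773, 0.151]
ee_rot: [-0.138, 0.143, -0.692, 0.694]
wrist_force: [-0.1, 0.7, -1.6]
width: 0.0233
[-0.006 -0.005 -1.   ] [0.51507129 0.17729691 0.15103792] 0.39959857098674156
```

View pics/w11.png

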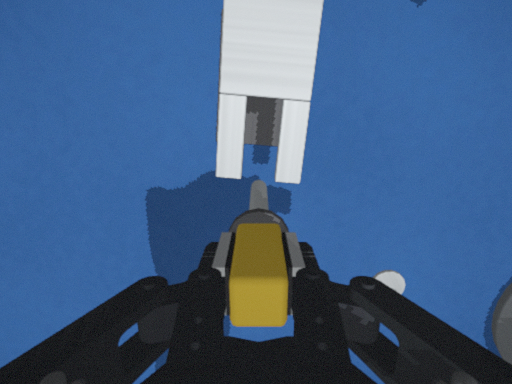

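View pics/cf.png

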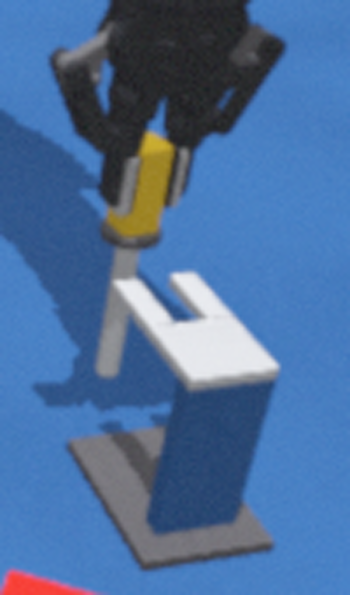

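Run:
```python
from h import *
w=np.load('w11.npz'); p,R=w['p'],w['R']
im=cv2.imread('pics/w11.png'); cv2.imwrite('pics/cg.png',cv2.resize(im[85:255,195:325],None,fx=4,fy=4,interpolation=cv2.INTER_CUBIC))
g=lambda u,v:wray(u,v,.12,p,R).round(1)
L,Rr,c1,c2=g(241,178.5),g(276,181),g(246,96.5),g(284,100)
print(L,Rr,c1,c2); o=(L+Rr)/2;c=(c1+c2)/2; d=(c-o)/np.linalg.norm(c-o); print(np.linalg.norm(c-o),np.arctan2(d[1],d[0]),'slot',o+35*d,c-12*d)
```

```text
[538.1 198.5] [544.8 178.8] [582.  213.2] [588.4 193.3]
46.121822383769704 0.3220933723468736 slot [574.65011918 199.72935406] [573.81710199 199.45136432]
```

View pics/cg.png

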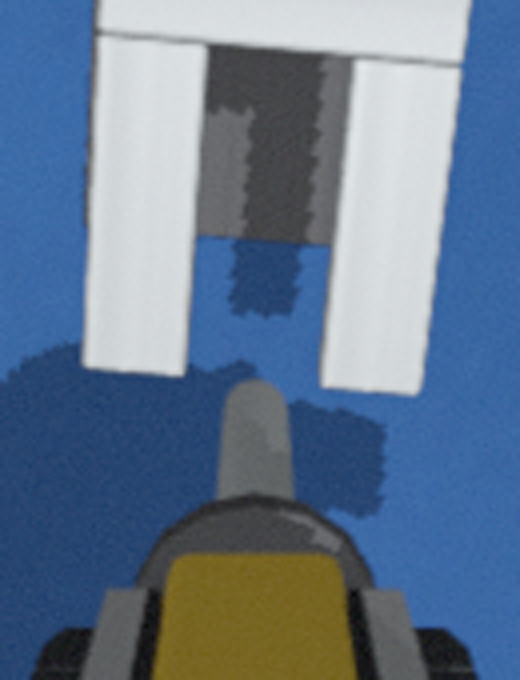

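```bash
python3 -m jog '[[[5,4,2,0.005,-0.006,0,0],[0,0,0,0,0,0,0]]]'; python3 -c "
from h import *
s,R=tool();M=R.as_matrix();d=np.array([575,200])-s['position'][:2]*1000;print(M[:,1].round(3),s['position'].round(4),d,'along',d@[.95,.313],'lat',d@[-.313,.95])"
```

```text
time_s: 17.45
position: [0.5247, 0.1829, 0.1587]
ee_rot: [0.144, -0.136, 0.694, -0.692]
wrist_force: [0.3, -0.4, -1.2]
width: 0.0231
[ 0.011  0.005 -1.   ] [0.5247 0.1829 0.1587] [50.34290674 17.130597  ] along 53.18763826681993 lat 0.5167373445463095
```

```bash
python3 -m jog '[[[15,5,-1,-0.003,0.006,0,0],[15,5,-1,0,0,0,0],[15,5,0,0,0,0,0],[0,0,0,0,0,0,0]]]'; python3 -c "
from h import *
s,R=tool();M=R.as_matrix();d=np.array([575,200])-s['position'][:2]*1000;print(M[:,1].round(3),s['position'].round(4),d,'along',d@[.95,.313],'lat',d@[-.313,.95])"
```

```text
time_s: 17.95
position: [0.5725, 0.1986, 0.161]
ee_rot: [0.144, -0.136, 0.694, -0.692]
wrist_force: [0.2, -0.2, -2.0]
width: 0.023
[ 0.011  0.004 -1.   ] [0.5725 0.1986 0.161 ] [2.51913851 1.35106988] along 2.8160664533407416 lat 0.49502603084745034
```

```bash
python3 -m jog '[[[1,1,-6,-0.004,0.011,0,0],[0,0,-6,0,0,0,0],[0,0,0,0,0,0,0]]]'; python3 -c "
from h import *
s,R=tool();M=R.as_matrix();d=np.array([575,200])-s['position'][:2]*1000;print(M[:,1].round(3),s['position'].round(4),'along',d@[.95,.313],'lat',d@[-.313,.95]); snap('wrist','w12.png')"
```

```text
time_s: 18.32
position: [0.5718, 0.199, 0.1486]
ee_rot: [-0.139, 0.141, -0.693, 0.693]
wrist_force: [-0.9, -0.3, -1.9]
width: 0.023
[-0.002 -0.001 -1.   ] [0.5718 0.199  0.1486] along 3.353409850799985 lat -0.09554006139534921
```

View pics/w12.png

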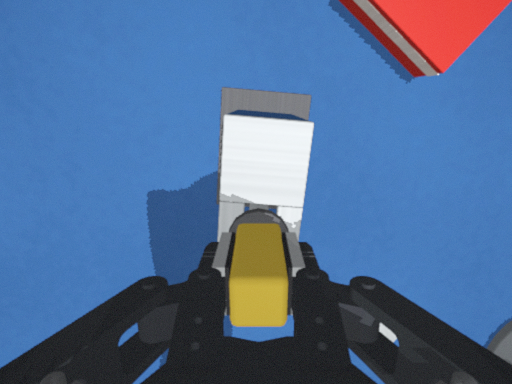

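Upright and over the slot; now lower the last ~6 mm, nudging slightly inward.

```bash
python3 -m jog '[[[3,1,-3,0,0,0,0],[0,0,-2,0,0,0,0],[0,0,-1,0,0,0,0]]]'; python3 -c "
from h import *
s,R=tool();M=R.as_matrix();d=np.array([575,200])-s['position'][:2]*1000;print(M[:,1].round(3),s['position'].round(4),'along',d@[.95,.313],'lat',d@[-.313,.95],s['wrist_force'])"
```

```text
time_s: 18.75
position: [0.5752, 0.2002, 0.1427]
ee_rot: [-0.14, 0.14, -0.693, 0.693]
wrist_force: [-1.0, -0.1, 2.7]
width: 0.0233
[-0.001 -0.001 -1.   ] [0.5752 0.2002 0.1427] along -0.22737427535647972 lat -0.1540126036967077 [-0.98916912 -0.14924504  2.69247556]
```

```bash
python3 -m jog '[[[0,0,0,0,0,0,0.5],[0,0,0,0,0,0,0.7],[0,0,0,0,0,0,1],[0,0,0,0,0,0,1],[0,0,0,0,0,0,1],[0,0,0,0,0,0,1],[0,0,0,0,0,0,1]]]'; python3 -c "
from h import *
s,R=tool();print(s['position']);snap('wrist','w13.png')"
```

```text
time_s: 19.62
position: [0.576, 0.2006, 0.1437]
ee_rot: [-0.14, 0.14, -0.693, 0.693]
wrist_force: [0.3, -1.0, -0.3]
width: 0.0852
[0.57601333 0.20056627 0.14371674]
```

View pics/w13.png

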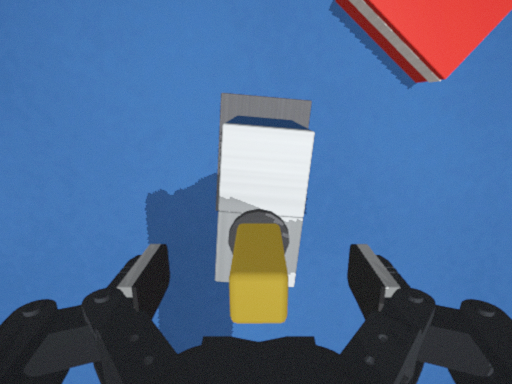

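Released, standing upright. Retreat up and away, clear of both fixtures, and look.

```bash
python3 -m jog '[[[0,0,30,0,0,0,1],[0,0,45,0,0,0,1],[0,0,45,0,0,0,1],[-30,20,20,0,0,0,1],[-40,40,0,0,0,0,1],[-40,40,0,0,0,0,1],[0,0,0,0,0,0,1],[0,0,0,0,0,0,1]]]'
python3 - <<'E'
from h import *
a=snap('top','t14.png'); b=snap('scene','s14.png')
a,b=a[:,:,::-1],b[:,:,::-1]
z=lambda im,x,y,w,h,k:cv2.resize(im[y:y+h,x:x+w],(int(w*k),int(h*k)),interpolation=cv2.INTER_CUBIC)
cv2.imwrite('pics/ch.png',np.hstack([z(a,300,195,105,100,4),z(b,330,140,80,115,400/115)]))
E
```

```text
time_s: 20.68
position: [0.4627, 0.3019, 0.2882]
ee_rot: [0.14, -0.138, 0.694, -0.693]
wrist_force: [0.5, -0.9, -0.1]
width: 0.0854
```

View pics/ch.png

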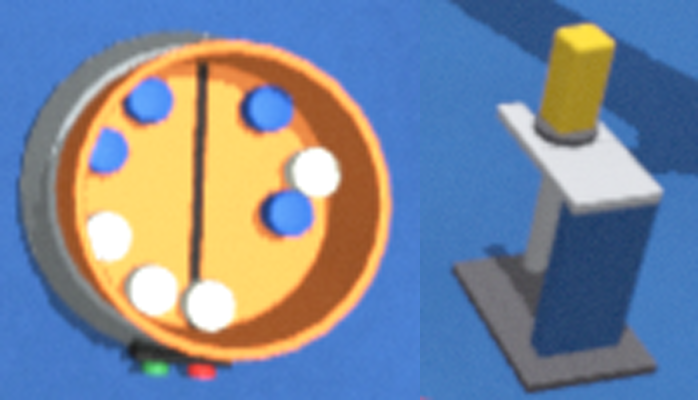

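View pics/t14.png

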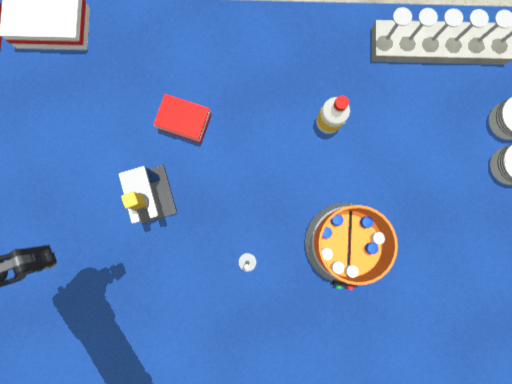

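```bash
python3 -c "
from h import *
print(r.close_job())"
```

```text
the job is handed in; nothing more can be done
None
```

The job is handed in after about 21 s of robot time. I took the stirrer from the rack and stirred clockwise for about three and a half rounds, with the tip roughly 5–12 mm above the tub's floor. The last pass pushed one blue piece off the line into the right (white) half. I then hung the stirrer back in the slot and let go.

The last pictures show:
- **Mixing:** all eight pieces are in the tub. The left half holds 2 blue and 2 white, and the right half holds 2 blue and 1 white. The fourth white lies on the black line at its near end, so the right half has only one white well clear of it.
- **Stirrer:** it hangs upright with its collar on the fork, and the gripper is open and well away.
- **Bystanders:** the valve, carton and oil bottle are where they stood at the start.
- **Forces:** in the readings taken at the end of each move, the wrist force stayed below about 7 N.

Individual moves landed up to about 8 mm off what I commanded, so I corrected them as I went. No check failed.

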